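Snug up the screw prop under the dollhouse sun deck

ROBOT

A 6-joint arm with a two-finger parallel gripper is mounted at the origin on the work surface. World frame = base frame: x ahead of the robot, y to its left, z up, the work surface at z = 0. Lengths are in mm, angles in rad, forces in N, time in s.
With the tool pointing down it reaches from about 275 to 750 mm from the base axis. Payload 10.2 kg.
Tool frame: the origin (TCP) lies midway between the tips of the shut fingers; the grasp point (between the pads) lies 19 mm behind it; z points along the fingers, y is the line along which they close (so a half turn about z gives the same grasp; the last joint's range is limited). The gripper opens to 85 mm and grips with 20 to 120 N. Pads are 22 mm wide; open, the fingers measure 114 mm over their backs; the gripper's body (76 mm by 85 mm) begins 54 mm behind the grasp point. The pads swing forward as they close: fully open they stand 13 mm farther back than shut.
Start: joints at [-1.53, 0.313, 1.498, -0, 1.331, -0.223], TCP at [136.881, -506.848, 231.294] pointing down, gripper open.
Joint ranges: [-2.94, 2.94], [-0.97, 2.17], [0.19, 2.56], [-1.23, 4.37], [0.02, 3.11], [-2.88, 2.88]. Speed limits (rad/s): [2.39, 2.39, 3.01, 3.14, 3.14, 3.14].

INTERFACE

Orientations are given as a unit quaternion [w, x, y, z].
In Python, from rig import ctrl gives the robot as it stands.
- The arm moves only by the tool send_rows, never from a script. Its argument "targets" is a list of rows, each a list of 7 numbers: the closure, from -1 (fully open) to 1 (shut), so that 0 is half open, then the shift along the tool's x, y, z in m, then the turn, a rotation vector about the tool's x, y, z in rad. In form: [[claw, dx, dy, dz, ax, ay, az], ...]. A call has exactly 10 rows; each row shifts and turns the commanded pose from where the row before left it, along the tool's axes as they then stand; what a row does not reach is not made up. A row lasts 1/8 s, in which the tool goes at most 62.5 mm and 10.7 degrees, less where a joint would pass 70% of its speed; a pose out of reach is approached as far as the arm can. A call with a gripper value outside its range is refused whole. The fingers move at their own pace and stop on an object; "squeeze" is the grip in N (left out, the last holds). Time passes only in rows, so rows that do not move let the fingers close, or fill a call up. It gives the time, the measured TCP pose, the force, the opening and the grip force at its end, in the units of the state.
- ctrl.sense(): the state, without advancing time (a new reading comes with each control period).
- ctrl.capture(name): name is "scene" or "side" or "wrist"; returns a dict with "img" (420x560x3 uint8, red, green, blue), "camera_matrix" (3x3 intrinsics, pixels), "R" (3x3) and "t" (3): a world point X has camera coordinates R X + t. Camera axes: x right, y down, z forward; pixel columns grow to the right and rows downward; lengths in mm; the calibration is good to about 2 mm. A picture is of the moment at which its call begins. There is no depth.
- ctrl.finish_job(): hands the job in; it is judged then, once.
Trained networks look in a picture, given as the dict that the camera call returned (one of the last four; its "shot" number tells which), for a name from the list of things; names that differ only in an ending like _2 or _b are one class to them, and where a whole thing is asked for, a point or a joint stands for the part that bears it (a point fixed in the world has none). Each returns a list of dicts, best first, with "score" (0 to 1); they miss things now and then, are a little off and sometimes report something else, mostly with a low value. They report only what shows in the picture. A call takes as long as a camera call. They do not tell look-alikes from the thing itself.
- ctrl.boxes_of(query, picture): "extent" ([left, top, width, height] in pixels, round what is visible of it).
- ctrl.landmark_of(query, picture): "point" ([column, row] in pixels: a listed point, or the origin of a listed thing).
The state is a dict: "time_s": time; "joints": joint angles; "dq": joint speeds; "tau": joint torques, N m; "eef_pos": TCP position; "ee_rot": TCP orientation; "force": force on the tool from outside, world axes, zero at the start; "wrist_torque": the same for the moment, N m; "grip_width": opening from 0.0 (shut) to 1.0 (fully open); "grip_force": force on a finger pad.
Only numpy, scipy, OpenCV 4.12 (cv2) and the standard library are available. Lean on these libraries where they do the work, as an engineer would, in place of code of your own. Each camera call takes 0.05 s, during which the arm holds its last target. There are 200 camera calls.

TASK

The screw prop under the edge of the dollhouse sun deck has come loose. Take the bar from its wooden block and use it, moved from hole to hole, to turn the prop's ring clockwise (seen from above) until the prop's head presses firmly up under the deck, but stop as soon as you feel it firm so as not to overstrain the deck; turn the ring only with the bar, never with the gripper itself. Then stand the bar back in its block and leave the other toys where they are.

Things in the scene. Friction and masses are not known exactly. Their poses are not given: they have to be found in the camera images.
- bar: Loose turning bar, 100 mm long, 70 g: a round steel pin 12 mm thick with a 2 mm chamfered foot, topped by a square wooden grip 16 x 16 mm that reaches from 56 to 100 mm above the foot. Origin at the centre of the foot's underside, z along the bar to the grip, x and y square to the grip's faces. Starts upright in the rack, its foot 12 mm above the table.
- rack: Fixed wooden block 70 x 70 x 40 mm tall with one upright round hole in the middle of its top, 16 mm wide, 28 mm deep (bottom 12 mm above the table), with a 2 mm chamfer at its mouth. Origin at the centre of its underside. The bar's place.
- prop: Fixed base of the screw prop, a round wooden foot 132 mm across. Origin on the screw's vertical axis at table height. Its x axis points out from under the deck to the open side: the deck covers the ring behind x = +15 mm of this frame, so only holes within about 60 degrees either side of this x axis can take the bar, which must not be swept into the deck's edge.
- ring: Octagonal wooden ring, 128 mm over its flats, turning on the prop's axis at fixed height: underside 30, top 44 mm above the table. Eight upright round through holes 14.5 mm wide, 1.5 mm chamfers, on a circle of 50 mm radius at 0, 45, 90... degrees from the ring's x axis; a fixed shelf at 29 mm lies under them. Origin on the axis at its underside, z up. Not to be touched by the gripper.
- head: Top pad of the prop, a round disc 26 mm across on the screw; origin at the centre of its upper face, on the prop's axis. It only rises and sinks: 6 mm up per radian of clockwise ring turn (37.7 mm per full turn). Starts 12 to 20 mm below the shoe under the deck, so 120 to 200 degrees of turn are needed; where exactly it meets must be felt.
- deck: White-boarded sun deck 150 x 220 x 8 mm on four corner posts. Origin in its underside above the prop's axis, 73 mm above the table; axes as the prop's, free edge at x = +15 mm, parallel to y. Railing 41 mm above the underside along its rear edge (x = -130 mm). A stiff grey bearing shoe, hidden under it on the axis, hangs 3 to 7 mm down (unknown); the head meets it. Gives 1 mm for 20 N of lift.
- oven: Bystander: lilac toy oven 85 x 90 x 105 mm. Origin under its centre.
- pan: Bystander: small steel toy frying pan, 74 mm across, 14 mm tall, with a handle along x. Origin under its centre.
- chair: Bystander: yellow dollhouse chair 42 x 42 x 80 mm. Origin under its centre.
- tree: Bystander: green wooden tree 110 mm tall, 64 mm across. Origin under its centre.
- cube: Bystander: clear acrylic display cube 70 mm, open at the top. Origin under its centre.
- car: Bystander: wooden toy car 70 x 40 x 37 mm. Origin under its centre.
- cup: Bystander: small white cup 40 mm across, 35 mm tall. Origin under its centre.
- ring_axis (a point): Point on the prop's axis level with the ring's top, 44 mm above the table. Feel of the ring: the bar's push along the hole circle is about 3.6 N while it moves and the head is free (2 to 3 N left when it pauses), and grows with the pressure under the deck. Firm (15 to 25 N): 5.4 to 6.6 N moving, 4.5 to 6 N paused; overstrained (over 35 N): about 7.8 N. The ring stays where it is left.
Mind the look-alikes: they are no part of the job. Leave any purple look-alike of the rack alone.

How it is judged (in metres and radians):
On the way, in this order (a step that is already met when the one before it is completed fails the run):
1. the bar pushes on the ring (contact force between bar and ring above 1.5 N), for 0.2 s.
2. the prop's head presses firmly under the deck (contact force between head and deck above 8 N), for 0.3 s.
At the end, for the whole second after the job is handed in: The head presses under the deck with 8 to 35 N, and the bar stands at rest in the rack's hole (foot within 8 mm of the hole's axis and under 16 mm above the table, leaning less than 0.2 rad) (contact force between head and deck between 8 and 35 N and horizontal distance between bar and rack below 0.008 m and height (world z) of bar below 0.016 m and angle between bar's own z axis and vertical below 0.2 rad and linear speed of bar below 0.02 m/s); the robot touches nothing.
It fails at once if the deck is overstrained (over 35 N from the prop's head) (contact force between head and deck above 35 N).
It fails at once if the gripper itself pushes the ring (contact force between the fingers and ring above 1.5 N).
It fails at once if another toy is moved by more than 20 mm (distance of any of oven, pan, chair, tree, cube, car, cup from where it was at the start of the episode above 0.02 m).
It also fails if it takes over 72 s, if anything falls off the work surface, if the arm or the gripper's body presses on something with over 40 N, if the wrist force passes 120 N, or if a joint passes its speed limit or range.

## Working session

There is one attempt and no reset: what is moved stays moved. The work goes in short steps, Python scripts to look and compute and a tool call to move; the robot and the scene stay as the last step left them, time stands still between calls to the robot, and variables do not carry over. Pictures are saved under pics/ and viewed, at most 10 in all, crops included, and the job is handed in when it is done.

Besides the shell and the picture viewer there is one more tool, called after "Request:" as name(argument=value, ...), one argument or row to a line, values as JSON. send_rows: Moves the arm, as the interface text tells. Its arguments: {"type":"object","properties":{"targets":{"type":"array"},"squeeze":{"type":"number"}},"required":["targets"]}

```bash
mkdir -p pics
cat > h.py <<'E'
import numpy as np, cv2
from rig import ctrl
def ray(p,uv):
    K=np.array(p["camera_matrix"]);R=np.array(p["R"]);t=np.array(p["t"])
    d=R.T@np.linalg.solve(K,[uv[0],uv[1],1.]);return -R.T@t,d
def onz(p,uv,z):
    c,d=ray(p,uv);return c+d*(z-c[2])/d[2]
def proj(p,X):
    x=np.array(p["camera_matrix"])@(np.array(p["R"])@np.asarray(X,float)+np.array(p["t"]));return x[:2]/x[2]
def tri(a,ua,b,ub):
    c1,d1=ray(a,ua);c2,d2=ray(b,ub);d1/=np.linalg.norm(d1);d2/=np.linalg.norm(d2)
    s=np.linalg.lstsq(np.c_[d1,-d2],c2-c1,rcond=None)[0];p,q=c1+s[0]*d1,c2+s[1]*d2
    return (p+q)/2,np.linalg.norm(p-q)
def save(p,n): cv2.imwrite(f"pics/{n}.png",p["img"][:,:,::-1])
E
python3 - <<'E'
from h import *
np.set_printoptions(precision=1,suppress=True)
P={n:ctrl.capture(n) for n in("scene","side","wrist")}
cv2.imwrite("pics/a.png",np.vstack([P["scene"]["img"],P["side"]["img"]])[:,:,::-1][:, :])
im=np.hstack([P["scene"]["img"],P["side"]["img"]]);save(P["scene"],"scene");save(P["side"],"side")
hz=dict(bar=12,rack=0,prop=0,ring=30,ring_axis=44,head=50,deck=73,cup=0,car=0,tree=0,cube=0,chair=0,pan=0,oven=0)
for q,z in hz.items():
    for n in("scene","side"):
        print(q,n,[(round(d["score"],2),np.array(d["point"]),onz(P[n],d["point"],z)[:2]) for d in ctrl.landmark_of(q,P[n])[:2]])
s=ctrl.sense();print(s["eef_pos"],s["ee_rot"],s["force"],s["time_s"])
E
```

```text
bar scene [(0.51, array([358.6, 214. ]), array([575.8, 210.7])), (0.36, array([398.6, 185.3]), array([452.8, 372.3]))]
bar side [(0.51, array([224.8, 287. ]), array([562.3, 219.9])), (0.22, array([149.2, 315.8]), array([626.4, 370.2]))]
rack scene [(0.75, array([149.9, 222. ]), array([ 498.8, -357.8])), (0.74, array([361.2, 216.8]), array([573.8, 219.7]))]
rack side [(0.97, array([276.6, 342.1]), array([397.7, 244.1])), (0.96, array([227.2, 287.3]), array([565. , 210.9]))]
prop scene [(0.86, array([276.1, 235.5]), array([616.2, -22.8]))]
prop side [(0.75, array([249.5, 190.9]), array([750.1, -63.3])), (0.71, array([280.9, 221.8]), array([607.7, -24.7]))]
ring scene [(0.79, array([275.4, 221.4]), array([594.8, -20.9])), (0.35, array([325.4, 192.2]), array([479.5, 139.3]))]
ring side [(0.68, array([280.4, 212.3]), array([610.8, -25.4]))]
ring_axis scene [(0.71, array([276.1, 220.4]), array([609.6, -20.6])), (0.69, array([273.7, 211.5]), array([569.3, -21.7]))]
ring_axis side [(0.74, array([280.6, 209.5]), array([607.3, -21.6]))]
head scene [(0.4, array([274.5, 219.5]), array([613.1, -2
[... 547 characters left out ...]
 array([338.3, 161. ]), array([ 644.9, -337.9]))]
cube scene [(0.64, array([152. , 223.8]), array([ 508.3, -351.1]))]
cube side [(0.76, array([390.5, 181.7]), array([ 478.2, -351.4])), (0.35, array([338.8, 161.6]), array([ 642.1, -336.4]))]
chair scene [(0.56, array([334.8, 251.1]), array([702.1, 112.9]))]
chair side [(0.88, array([219.3, 235. ]), array([691.9, 109.3]))]
pan scene [(0.64, array([265.2, 271.9]), array([747.3, -65.7]))]
pan side [(0.66, array([247.3, 193.1]), array([748.3, -52.5]))]
oven scene [(0.84, array([400.6, 184.9]), array([433.4, 387.9]))]
oven side [(0.97, array([211.4, 386. ]), array([430.2, 388.2]))]
[ 136.9 -506.9  231.3] [ 0.   1.   0.1 -0. ] [ 0.4  0.6 -0.6] 1.55
```

View pics/scene.png

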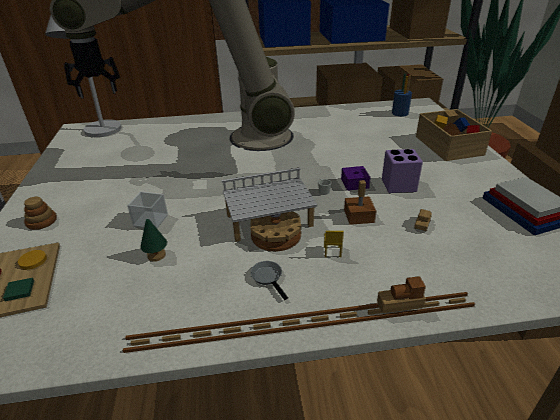

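View pics/side.png

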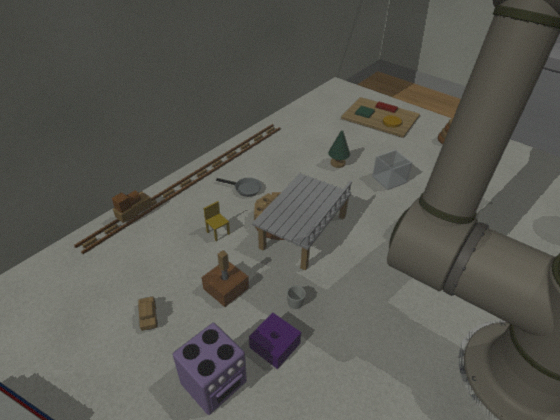

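The scene view shows the deck at about (270,200) with the ring's open side toward the camera, at about (275,235). The brown rack with the bar is at (360,210), and its purple look-alike is at (355,178). The side view agrees.

Run:
```python
from h import *
from scipy.spatial.transform import Rotation as R
np.set_printoptions(precision=3,suppress=True)
P={n:ctrl.capture(n) for n in("scene","side","wrist")}
for uv in [(224,193),(302,183),(315,207),(235,219)]: print("scene corner",onz(P["scene"],uv,81)[:2])
for uv in [(257,224),(303,241),(351,184),(307,177)]: print("side corner",onz(P["side"],uv,81)[:2])
s=ctrl.sense();q=s["ee_rot"];T=R.from_quat(q,scalar_first=True).as_matrix();print(T,s["time_s"])
w=P["wrist"];Rw=np.array(w["R"]);c=-Rw.T@np.array(w["t"])
print("cam in tool",T.T@(c-s["eef_pos"]),"axes",(T.T@Rw.T),np.array(w["camera_matrix"])[0])
for n in("scene","side"):
    for q in("rack","bar"): print(n,q,[(round(d["score"],2),np.array(d["extent"])) for d in ctrl.boxes_of(q,P[n])[:3]])
```

```text
scene corner [ 513.937 -147.19 ]
scene corner [499.946  66.711]
scene corner [619.713  78.077]
scene corner [ 636.657 -123.936]
side corner [590.846  82.814]
side corner [480.455  57.747]
side corner [ 509.183 -177.042]
side corner [ 609.285 -128.041]
[[ 0.965  0.261  0.   ]
 [ 0.261 -0.965  0.   ]
 [ 0.    -0.    -1.   ]] 1.7
cam in tool [  73.696    0.239 -141.372] axes [[-0.    -0.956 -0.292]
 [ 1.     0.    -0.001]
 [ 0.001 -0.292  0.956]] [377.826   0.    280.178]
scene rack [(0.71, array([336.7, 166.1,  34.8,  25. ])), (0.67, array([346.3, 198.2,  26.3,  25.2]))]
scene bar [(0.52, array([355.9, 182. ,  11. ,  22.3]))]
side rack [(0.7, array([251.8, 313.6,  52.6,  56.8])), (0.64, array([203.5, 263.3,  43.4,  45.9])), (0.42, array([220.5, 251. ,   9.9,  27.8]))]
side bar [(0.46, array([217.9, 253.2,  10.4,  27.7]))]
```

Request:
send_rows(
  targets=[
    [-1, 0.048, -0.0362, 0, 0, 0, 0],
    [-1, 0.048, -0.0362, 0, 0, 0, 0],
    [-1, 0.048, -0.0362, 0, 0, 0, 0],
    [-1, 0.048, -0.0362, 0, 0, 0, 0],
    [-1, 0.048, -0.0362, 0, 0, 0, 0],
    [-1, 0.048, -0.0362, 0, 0, 0, 0],
    [-1, 0.048, -0.0362, 0, 0, 0, 0],
    [-1, 0.048, -0.0362, 0, 0, 0, 0],
    [-1, 0.048, -0.0362, 0, 0, 0, 0],
    [-1, 0.048, -0.0362, 0, 0, 0, 0],
  ],
)

```text
time_s: 3.15
eef_pos: [506.9, -30.4, 231.5]
ee_rot: [0.0, 0.991, 0.132, 0.0]
force: [0.0, -0.8, 0.5]
grip_width: 1.001
grip_force: 0.0
```

Request:
send_rows(
  targets=[
    [-1, 0.041, -0.031, 0, 0, 0, 0],
    [-1, 0.041, -0.031, 0, 0, 0, 0],
    [-1, 0.041, -0.031, 0, 0, 0, 0],
    [0, 0, 0, 0, 0, 0, 0.17],
    [0, 0, 0, 0, 0, 0, 0],
    [0, 0, 0, 0, 0, 0, 0],
    [0, 0, 0, 0, 0, 0, 0],
    [0, 0, 0, 0, 0, 0, 0],
    [0, 0, 0, 0, 0, 0, 0],
    [0, 0, 0, 0, 0, 0, 0],
  ],
)

```text
time_s: 4.4
eef_pos: [600.4, 89.6, 231.3]
ee_rot: [0.0, 0.999, 0.047, 0.0]
force: [-0.1, -0.2, -0.4]
grip_width: 0.498
grip_force: 0.0
```

Run:
```python
from h import *
np.set_printoptions(precision=1,suppress=True)
w=ctrl.capture("wrist");s=ctrl.sense();print(s["eef_pos"],s["ee_rot"],s["force"],s["time_s"],s["grip_width"])
cv2.imwrite("pics/w1.png",cv2.resize(w["img"],(800,600),interpolation=cv2.INTER_CUBIC)[:,:,::-1])
cv2.imwrite("pics/w1raw.png",w["img"][:,:,::-1])
np.savez("w1.npz",**{k:w[k] for k in("img","camera_matrix","R","t")})
for q,z in dict(bar=12,rack=0,prop=0,ring=30,ring_axis=44,deck=73,head=50).items():
    print(q,[(round(d["score"],2),np.array(d["point"]),onz(w,d["point"],z)[:2]) for d in ctrl.landmark_of(q,w)[:2]],[(round(d["score"],2),np.array(d["extent"])) for d in ctrl.boxes_of(q,w)[:2]])
```

```text
[600.4  89.6 231.3] [0. 1. 0. 0.] [-0.7  0.4 -0.2] 4.45 0.49678918231941915
bar [(0.82, array([152.1, 197.1]), array([570.2, 213.5]))] [(0.73, array([ 96. , 201.7,  56.2,  45.3]))]
rack [(0.65, array([121.6, 339.6]), array([394. , 253.1])), (0.6, array([155.4, 197.6]), array([566.5, 214. ]))] [(0.94, array([ 73.2, 309.5,  80.6,  32.1])), (0.79, array([102. , 160.2,  89.9,  91.2]))]
prop [(0.92, array([396.9, 177.2]), array([610.3, -26.7])), (0.59, array([152., 200.]), array([563.6, 217.5]))] [(0.26, array([432.3,   2. ,  88.4,  60.9]))]
ring [(0.9, array([401.3, 182.3]), array([611.1, -21.8]))] [(0.89, array([334.2, 109.5, 150.3,  76.9]))]
ring_axis [(0.9, array([402.9, 186.5]), array([610. , -19.1])), (0.36, array([270. ,  67.1]), array([697.8, 107.1]))] [(0.78, array([328.4, 110.7, 154. ,  77.5]))]
deck [(0.84, array([415.2, 190.2]), array([613.6, -19.4])), (0.71, array([403.1, 187.3]), array([615. ,  -9.2]))] [(0.65, array([285.1, 176. , 274.9, 191.7]))]
head [(0.62, array([410.8, 189.2]), array([609.5, -24.3]))] [(0.74, array([324.4, 111.1, 159.1,  78.2])), (0.56, array([396.3, 173.9,  19.6,  12.7]))]
```

View pics/w1.png

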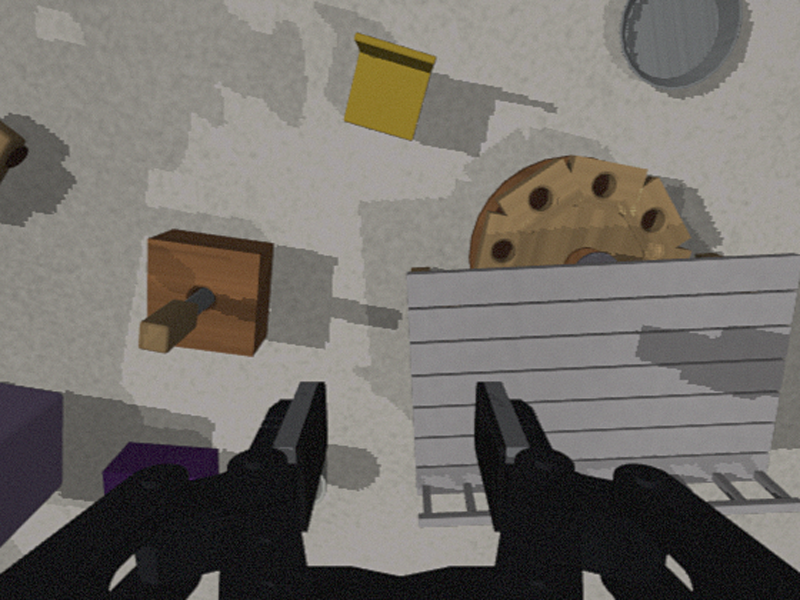

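The wrist view (display pixels, 1.43× the raw image) shows the bar's top at (154,337), in the brown block with its hole at (201,299). Four ring holes are open at (503,251), (541,198), (604,185) and (653,219), and the deck's edge runs from (408,272) to (797,254).

Run:
```python
from h import *
from scipy.optimize import least_squares
np.set_printoptions(precision=2,suppress=True)
w=dict(np.load("w1.npz"));f=1/1.42857
o=lambda u,v,z:onz(w,(u*f,v*f),z)[:2]
H=np.array([o(*p,44) for p in[(503,250),(541,198),(604,185),(653,219)]]);print("holes",H)
def res(x):
    a=x[2]-np.arange(4)*np.pi/4
    return (H-(x[:2]+50*np.c_[np.cos(a),np.sin(a)])).ravel()
r=least_squares(res,[608,-22,1.]);print("axis",r.x,np.degrees(r.x[2]),r.fun)
a,b=o(408,272,81),o(797,254,81);d=a-b;print("edge",a,b,"yaw",np.degrees(np.arctan2(-d[0],d[1])),np.linalg.norm(d))
n=np.array([d[1],-d[0]])/np.linalg.norm(d);print("axis->edge dist",(a-r.x[:2])@n, "lateral",(a-r.x[:2])@d/np.linalg.norm(d))
print("bar top",o(154,337,112),[o(*p,112) for p in[(140,322),(167,326),(167,350),(140,349)]])
c=[o(*p,40) for p in[(149,238+9),(261,252),(254,355),(148,346)]];print("rack corners",c)
print("hole",o(201,298,40))
s=ctrl.sense();print(s["ee_rot"])
```

```text
holes [[616.07  27.44]
 [649.5    9.45]
 [660.55 -26.6 ]
 [643.45 -60.27]]
axis [611.2  -22.21   1.48] 84.78979931182388 [ 0.32 -0.15 -0.12 -0.34 -0.45  0.14  0.25  0.35]
edge [605.4   85.74] [ 635.47 -125.63] yaw 8.095899565526711 213.49904724447072
axis->edge dist 9.456507651698566 lateral 107.69244969230056
bar top [566.32 213.52] [array([573.85, 220.31]), array([572.97, 206.67]), array([559.73, 207.09]), array([558.98, 221.  ])]
rack corners [array([596.56, 246.69]), array([599.93, 177.06]), array([530.06, 180.4 ]), array([529.89, 250.12])]
hole [566.31 214.84]
[-0.    1.    0.05 -0.  ]
```

Run:
```python
import cv2
i=cv2.imread("pics/w1raw.png");a=cv2.resize(i[150:260,85:200],(575,550),interpolation=cv2.INTER_CUBIC);cv2.imwrite("pics/c1.png",a)
```

```text
(no output)
```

View pics/c1.png

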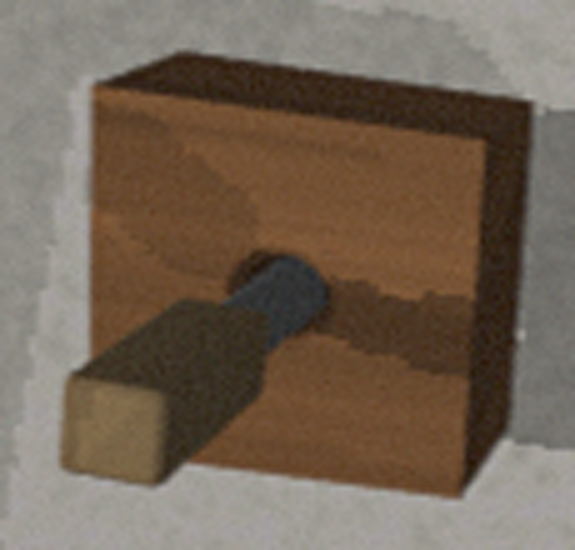

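The hole fit puts the ring axis at about (611.2, −22.2) with residuals under 0.5 mm. The holes lie at 85, 40, −5 and −50° in world axes, and the deck is turned about +8°. The bar is at about (566.3, 214.3).

Request:
send_rows(
  targets=[
    [0, 0, 0, 0, 0, 0, 0.094],
    [0, -0.0114, -0.0416, 0, 0, 0, 0],
    [0, -0.0114, -0.0416, 0, 0, 0, 0],
    [0, -0.0113, -0.0415, 0, 0, 0, 0],
    [0, 0, 0, 0, 0, 0, 0],
    [0, 0, 0, 0.05, 0, 0, 0],
    [0, 0, 0, 0.05, 0, 0, 0],
    [0, 0, 0, 0.03, 0, 0, 0],
    [0, 0, 0, 0.0283, 0, 0, 0],
    [0, 0, 0, 0, 0, 0, 0],
  ],
)

```text
time_s: 6.4
eef_pos: [565.6, 213.3, 71.3]
ee_rot: [0.0, 1.0, -0.001, -0.002]
force: [-0.6, -0.5, 0.2]
grip_width: 0.498
grip_force: 0.0
```

Run:
```python
from h import *
w=ctrl.capture("wrist");save(w,"w2");s=ctrl.sense();print(s["eef_pos"],s["ee_rot"],s["force"])
```

```text
[566.52911114 213.64292977  73.0600063 ] [ 1.17250872e-04  9.99999825e-01 -4.62944901e-04 -3.49940325e-04] [0.13693863 0.22118481 0.54033347]
```

View pics/w2.png

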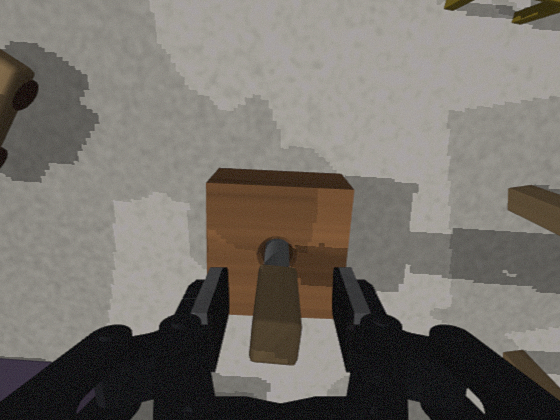

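The bar is between the pads, at about (276,300), so I close on it and lift.

Request:
send_rows(
  targets=[
    [1, 0, 0, 0, 0, 0, 0],
    [1, 0, 0, 0, 0, 0, 0],
    [1, 0, 0, 0, 0, 0, 0],
    [1, 0, 0, 0, 0, 0, 0],
    [1, 0, 0, 0, 0, 0, 0],
    [1, 0, 0, -0.01, 0, 0, 0],
    [1, 0, 0, -0.01, 0, 0, 0],
    [1, 0, 0, -0.01, 0, 0, 0],
    [1, 0, 0, -0.01, 0, 0, 0],
    [1, 0, 0, 0, 0, 0, 0],
  ],
  squeeze=90,
)

```text
time_s: 7.7
eef_pos: [566.7, 214.4, 114.0]
ee_rot: [-0.0, 1.0, -0.0, 0.001]
force: [-0.9, -0.3, -1.9]
grip_width: 0.172
grip_force: 87.6
```

Run:
```python
from h import *
np.set_printoptions(precision=2,suppress=True)
w=ctrl.capture("wrist");save(w,"w3");s=ctrl.sense();print(s["eef_pos"],s["ee_rot"],s["force"],s["wrist_torque"],s["grip_width"],s["grip_force"])
p=np.array(s["eef_pos"]);
for z in (-61,-5): print(proj(w,p+[0,0,z]))
```

```text
[566.36 214.36 113.25] [-0.  1. -0.  0.] [-0.07 -0.13  0.18] [-0.02 -0.    0.  ] 0.17357887229887056 87.5775396823883
[280.05 234.89]
[279.85 279.5 ]
```

View pics/w3.png

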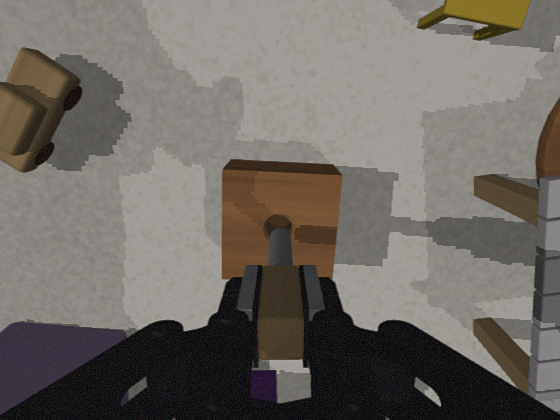

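Request:
send_rows(
  targets=[
    [1, 0, 0, -0.02, 0, 0, 0],
    [1, 0, 0, -0.02, 0, 0, 0],
    [1, 0.0208, 0.0511, 0, 0, 0, 0],
    [1, 0.0208, 0.0511, 0, 0, 0, 0],
    [1, 0.0208, 0.0511, 0, 0, 0, 0],
    [1, 0.0208, 0.0511, 0, 0, 0, 0],
    [1, 0, 0, 0, 0, 0, -0.174],
    [1, 0, 0, 0, 0, 0, -0.174],
    [1, 0, 0, 0, 0, 0, -0.174],
    [1, 0, 0, 0, 0, 0, -0.174],
  ],
)

```text
time_s: 9.0
eef_pos: [649.2, 9.9, 152.3]
ee_rot: [-0.0, 0.939, 0.344, -0.001]
force: [0.3, 0.4, -1.2]
grip_width: 0.171
grip_force: 87.8
```

Request:
send_rows(
  targets=[
    [1, 0, 0, 0.01, 0, 0, 0],
    [1, 0, 0, 0.01, 0, 0, 0],
    [1, 0, 0, 0.01, 0, 0, 0],
    [1, 0, 0, 0, 0, 0, 0],
    [1, 0, 0, 0, 0, 0, 0],
    [1, 0, 0, 0, 0, 0, 0],
    [1, 0, 0, 0, 0, 0, 0],
    [1, 0, 0, 0, 0, 0, 0],
    [1, 0, 0, 0, 0, 0, 0],
    [1, 0, 0, 0, 0, 0, 0],
  ],
)

```text
time_s: 10.25
eef_pos: [649.5, 9.9, 123.0]
ee_rot: [-0.0, 0.94, 0.341, -0.0]
force: [0.1, 0.1, -0.7]
grip_width: 0.172
grip_force: 87.8
```

Run:
```python
from h import *
np.set_printoptions(precision=2,suppress=True)
w=ctrl.capture("wrist");s=ctrl.sense();print(s["eef_pos"],s["ee_rot"],s["force"],s["wrist_torque"],s["grip_width"],s["time_s"])
cv2.imwrite("pics/w4.png",cv2.resize(w["img"][60:320,140:480],(800,612))[:600,:,::-1])
np.savez("w4.npz",**{k:w[k] for k in("img","camera_matrix","R","t")})
p=np.array(s["eef_pos"]);k=800/340
for X in [p+[0,0,-61]]+[[611.2+50*np.cos(a),-22.2+50*np.sin(a),44] for a in np.radians([84.8,39.8,-5.2,-50.2])]: print((proj(w,X)-[140,60])*k)
```

```text
[649.47   9.92 123.  ] [-0.    0.94  0.34 -0.  ] [ 0.35 -0.29 -1.11] [-0.03 -0.01 -0.01] 0.17238561923052342 10.3
[331.06 411.09]
[198.81 439.42]
[331.76 387.36]
[464.59 439.75]
[511.62 558.47]
```

View pics/w4.png

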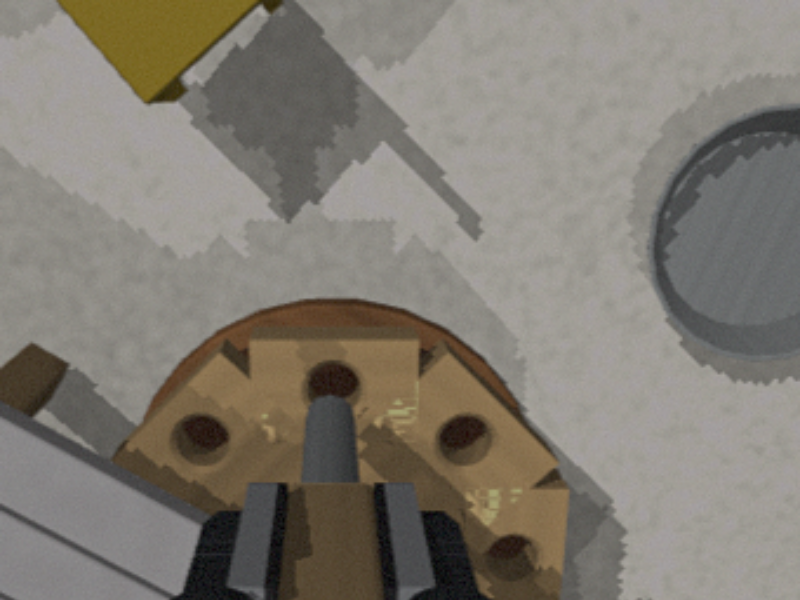

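The predicted hole positions match the picture within 3 px (hole at (333,386), bar foot at (331,408)), so I insert the bar.

Request:
send_rows(
  targets=[
    [1, 0, 0, 0.008, 0, 0, 0],
    [1, 0, 0, 0.006, 0, 0, 0],
    [1, 0, 0, 0.005, 0, 0, 0],
    [1, 0, 0, 0.005, 0, 0, 0],
    [1, 0, 0, 0.005, 0, 0, 0],
    [1, 0, 0, 0, 0, 0, 0],
    [1, 0, 0, 0, 0, 0, 0],
    [1, 0, 0, 0, 0, 0, 0],
    [1, 0, 0, 0, 0, 0, 0],
    [1, 0, 0, 0, 0, 0, 0],
  ],
)

```text
time_s: 11.55
eef_pos: [649.5, 9.9, 94.1]
ee_rot: [0.0, 0.94, 0.341, 0.0]
force: [0.3, 0.1, -1.0]
grip_width: 0.177
grip_force: 87.9
```

Request:
send_rows(
  targets=[
    [1, -0.0001, 0.0035, 0, 0, 0, 0.07],
    [1, -0.0001, 0.0035, 0, 0, 0, 0.07],
    [1, -0.0001, 0.0035, 0, 0, 0, 0.07],
    [1, -0.0001, 0.0035, 0, 0, 0, 0.07],
    [1, -0.0001, 0.0035, 0, 0, 0, 0.07],
    [1, -0.0001, 0.0035, 0, 0, 0, 0.07],
    [1, -0.0001, 0.0035, 0, 0, 0, 0.07],
    [1, -0.0001, 0.0035, 0, 0, 0, 0.07],
    [1, -0.0001, 0.0035, 0, 0, 0, 0.07],
    [1, -0.0001, 0.0035, 0, 0, 0, 0.07],
  ],
)

```text
time_s: 12.8
eef_pos: [661.6, -21.4, 94.1]
ee_rot: [-0.001, 1.0, -0.003, 0.001]
force: [1.8, 3.0, -0.3]
grip_width: 0.174
grip_force: 87.9
```

```bash
cat >> h.py <<'E'
def st(c=(611.2,-22.2)):
    s=ctrl.sense();p=np.array(s["eef_pos"][:2])-c;a=np.arctan2(p[1],p[0]);F=np.array(s["force"])
    q=s["ee_rot"];yaw=2*np.arctan2(q[2],q[1])
    print("t %.2f r %.2f th %.1f yaw %.1f z %.1f Frad %.2f Fcw %.2f Fz %.2f grip %.3f"%(s["time_s"],np.hypot(*p),np.degrees(a),np.degrees(yaw),s["eef_pos"][2],F[:2]@[np.cos(a),np.sin(a)],F[:2]@[np.sin(a),-np.cos(a)],F[2],s["grip_width"]),"tq",np.round(s["wrist_torque"],2))
E
python3 -c "from h import *;st()"
```

```text
t 12.80 r 50.44 th 0.9 yaw -0.4 z 94.1 Frad 1.87 Fcw -2.99 Fz -0.29 grip 0.174 tq [ 0.95 -0.38  0.04]
```

Request:
send_rows(
  targets=[
    [1, -0.0002, 0.004, 0, 0, 0, 0.08],
    [1, -0.0002, 0.004, 0, 0, 0, 0.08],
    [1, -0.0002, 0.004, 0, 0, 0, 0.08],
    [1, -0.0002, 0.004, 0, 0, 0, 0.08],
    [1, -0.0002, 0.004, 0, 0, 0, 0.08],
    [1, -0.0002, 0.004, 0, 0, 0, 0.08],
    [1, -0.0002, 0.004, 0, 0, 0, 0.08],
    [1, -0.0002, 0.004, 0, 0, 0, 0.08],
    [1, -0.0002, 0.004, 0, 0, 0, 0.08],
    [1, -0.0002, 0.004, 0, 0, 0, 0.08],
  ],
)

```text
time_s: 14.05
eef_pos: [646.8, -58.2, 94.3]
ee_rot: [-0.001, 0.92, -0.393, 0.002]
force: [5.9, -0.3, -3.7]
grip_width: 0.173
grip_force: 87.7
```

```bash
python3 -c "from h import *;st()"
```

```text
t 14.05 r 50.58 th -45.3 yaw -46.2 z 94.3 Frad 4.33 Fcw -4.01 Fz -3.68 grip 0.173 tq [-0.14 -1.24 -0.02]
```

Request:
send_rows(
  targets=[
    [1, 0.0006, -0.001, 0, 0, 0, 0],
    [1, 0, 0, -0.01, 0, 0, 0],
    [1, 0, 0, -0.01, 0, 0, 0],
    [1, 0, 0, -0.01, 0, 0, 0],
    [1, 0, 0, -0.002, 0, 0, 0],
    [1, -0.0008, -0.0089, 0, 0, 0, -0.178],
    [1, -0.0008, -0.0089, 0, 0, 0, -0.178],
    [1, -0.0008, -0.0089, 0, 0, 0, -0.178],
    [1, -0.0008, -0.0089, 0, 0, 0, -0.178],
    [1, -0.0008, -0.0089, 0, 0, 0, -0.178],
  ],
)

```text
time_s: 15.3
eef_pos: [661.7, -16.8, 125.7]
ee_rot: [-0.0, 0.999, 0.046, -0.0]
force: [-0.5, -0.4, -0.6]
grip_width: 0.17
grip_force: 88.2
```

Request:
send_rows(
  targets=[
    [1, -0.0008, -0.0089, 0, 0, 0, -0.178],
    [1, -0.0008, -0.0089, 0, 0, 0, -0.178],
    [1, -0.0008, -0.0089, 0, 0, 0, -0.178],
    [1, -0.0008, -0.0089, 0, 0, 0, -0.178],
    [1, 0, 0, 0, 0, 0, 0],
    [1, 0, 0, 0, 0, 0, 0],
    [1, 0, 0, 0, 0, 0, 0],
    [1, 0, 0, 0, 0, 0, 0],
    [1, 0, 0, 0, 0, 0, 0],
    [1, 0, 0, 0, 0, 0, 0],
  ],
)

```text
time_s: 16.55
eef_pos: [646.9, 14.5, 126.0]
ee_rot: [-0.0, 0.922, 0.388, -0.0]
force: [0.7, 0.6, -0.6]
grip_width: 0.174
grip_force: 88.2
```

```bash
cat >> h.py <<'E'
def holes(w,name,guess,c=(611.9,-22.9)):
    k=800/340;s=ctrl.sense();p=np.array(s["eef_pos"])
    im=np.ascontiguousarray(cv2.resize(w["img"][60:320,140:480],(800,612))[:600,:,::-1]);cv2.imwrite(f"pics/{name}.png",im)
    print("foot",(proj(w,p+[0,0,-61])-[140,60])*k)
    for g in guess:
        a=np.radians(g);print(g,(proj(w,[c[0]+50*np.cos(a),c[1]+50*np.sin(a),44])-[140,60])*k)
E
python3 - <<'E'
from h import *
np.set_printoptions(precision=2,suppress=True)
st();w=ctrl.capture("wrist");s=ctrl.sense();print(s["eef_pos"])
np.savez("w5.npz",**{k:w[k] for k in("img","camera_matrix","R","t")})
holes(w,"w5",[91,46,1,-44])
E
```

```text
t 16.55 r 51.19 th 45.7 yaw 45.7 z 126.0 Frad 0.91 Fcw 0.06 Fz -0.59 grip 0.174 tq [0.03 0.03 0.03]
[646.92  14.47 125.98]
foot [331.14 411.15]
91 [203.22 440.47]
46 [334.05 388.32]
1 [465.45 439.2 ]
-44 [512.7  556.17]
```

View pics/w5.png

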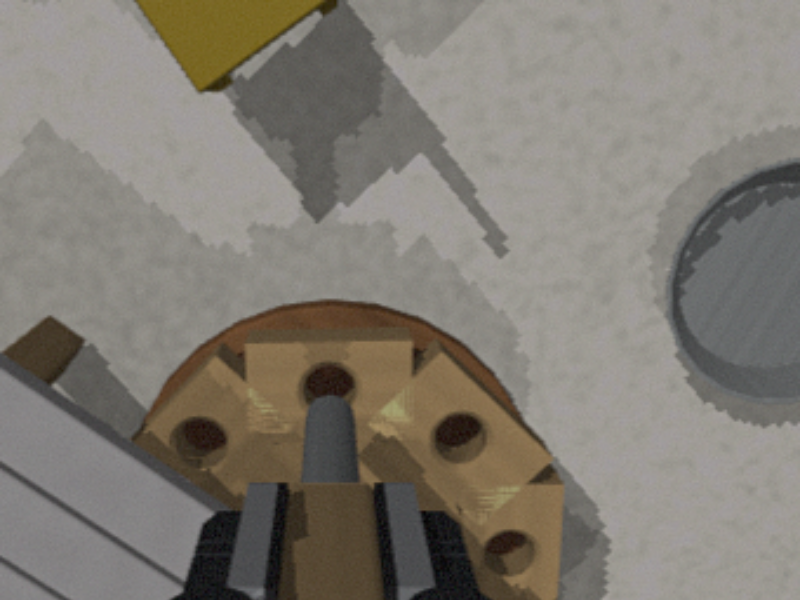

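Holes are seen at (198,439), (327,386), (460,438) and (509,553), with the foot at about (331,410). I fit the ring angle again.

Run:
```python
from h import *
from scipy.optimize import least_squares
np.set_printoptions(precision=2,suppress=True)
for f,px,g in(("w4",[(202,438),(333,386),(466,439),(513,556)],84.8),("w5",[(198,439),(327,386),(460,438),(509,553)],93)):
    w=dict(np.load(f+".npz"));H=np.array([onz(w,np.array(u)*340/800+[140,60],44)[:2] for u in px])
    def res(x):
        a=x[2]-np.arange(4)*np.pi/4
        return (H-(x[:2]+50*np.c_[np.cos(a),np.sin(a)])).ravel()
    r=least_squares(res,[611,-22,np.radians(g)]);print(r.x[:2],np.degrees(r.x[2])-45*np.arange(4),np.abs(r.fun).max(),H[1])
```

```text
[611.85 -22.32] [ 84.87  39.87  -5.13 -50.13] 0.31480687897678905 [650.11   9.8 ]
[611.36 -21.63] [ 91.36  46.36   1.36 -43.64] 0.291232714290544 [645.75  14.83]
```

Request:
send_rows(
  targets=[
    [1, -0.0007, -0.0007, 0.006, 0, 0, 0],
    [1, 0, 0, 0.006, 0, 0, 0],
    [1, 0, 0, 0.005, 0, 0, 0],
    [1, 0, 0, 0.005, 0, 0, 0],
    [1, 0, 0, 0.005, 0, 0, 0],
    [1, 0, 0, 0.005, 0, 0, 0],
    [1, 0, 0, 0, 0, 0, 0],
    [1, -0.0002, 0.004, 0, 0, 0, 0.08],
    [1, -0.0002, 0.004, 0, 0, 0, 0.08],
    [1, -0.0002, 0.004, 0, 0, 0, 0.08],
  ],
)

```text
time_s: 17.85
eef_pos: [653.2, 6.0, 94.0]
ee_rot: [-0.001, 0.962, 0.274, -0.0]
force: [0.5, 4.4, -1.5]
grip_width: 0.177
grip_force: 88.0
```

```bash
python3 -c "from h import *;st((611.6,-22.1))"
```

```text
t 17.85 r 50.20 th 34.0 yaw 31.8 z 94.0 Frad 2.86 Fcw -3.38 Fz -1.47 grip 0.177 tq [0.92 0.1  0.04]
```

Request:
send_rows(
  targets=[
    [1, 0, 0.002, 0, 0, 0, 0.04],
    [1, -0.0001, 0.002, 0, 0, 0, 0.04],
    [1, 0, 0.002, 0, 0, 0, 0.04],
    [1, -0.0001, 0.002, 0, 0, 0, 0.04],
    [1, 0, 0.002, 0, 0, 0, 0.04],
    [1, -0.0001, 0.002, 0, 0, 0, 0.04],
    [1, 0, 0.002, 0, 0, 0, 0.04],
    [1, -0.0001, 0.002, 0, 0, 0, 0.04],
    [1, 0, 0.002, 0, 0, 0, 0.04],
    [1, 0, 0.002, 0, 0, 0, 0.04],
  ],
)

```text
time_s: 19.1
eef_pos: [660.8, -13.7, 94.1]
ee_rot: [0.0, 0.997, 0.077, 0.001]
force: [2.5, 3.7, -2.2]
grip_width: 0.179
grip_force: 88.2
```

```bash
python3 -c "from h import *;st((611.6,-22.1))"
```

```text
t 19.10 r 49.89 th 9.7 yaw 8.9 z 94.1 Frad 3.12 Fcw -3.26 Fz -2.15 grip 0.179 tq [ 0.96 -0.69  0.03]
```

Request:
send_rows(
  targets=[
    [1, 0.0002, 0.0007, 0, 0, 0, 0.014],
    [1, 0.0002, 0.0007, 0, 0, 0, 0.014],
    [1, 0, 0.0007, 0, 0, 0, 0.014],
    [1, 0, 0.0007, 0, 0, 0, 0.014],
    [1, 0, 0.0007, 0, 0, 0, 0.014],
    [1, 0, 0.0007, 0, 0, 0, 0.014],
    [1, 0, 0.0007, 0, 0, 0, 0.014],
    [1, 0, 0.0007, 0, 0, 0, 0.014],
    [1, 0, 0.0007, 0, 0, 0, 0.014],
    [1, 0, 0.0007, 0, 0, 0, 0.014],
  ],
)

```text
time_s: 20.35
eef_pos: [661.6, -20.6, 94.1]
ee_rot: [0.0, 1.0, 0.008, 0.0]
force: [3.8, 3.2, -2.1]
grip_width: 0.176
grip_force: 88.2
```

```bash
python3 -c "from h import *;st((611.6,-22.1))"
```

```text
t 20.35 r 50.05 th 1.7 yaw 1.0 z 94.1 Frad 3.88 Fcw -3.13 Fz -2.12 grip 0.176 tq [ 0.86 -0.81  0.03]
```

Request:
send_rows(
  targets=[
    [1, 0.0004, 0.0007, 0, 0, 0, 0.014],
    [1, 0.0004, 0.0007, 0, 0, 0, 0.014],
    [1, 0.0002, 0.0007, 0, 0, 0, 0.014],
    [1, 0, 0.0007, 0, 0, 0, 0.014],
    [1, 0, 0.0007, 0, 0, 0, 0.014],
    [1, 0, 0.0007, 0, 0, 0, 0.014],
    [1, 0, 0.0007, 0, 0, 0, 0.014],
    [1, 0, 0.0007, 0, 0, 0, 0.014],
    [1, 0, 0.0007, 0, 0, 0, 0.014],
    [1, 0, 0.0007, 0, 0, 0, 0.014],
  ],
)

```text
time_s: 21.6
eef_pos: [662.0, -27.5, 94.0]
ee_rot: [0.0, 0.998, -0.062, -0.0]
force: [-0.7, 3.6, 1.0]
grip_width: 0.172
grip_force: 88.3
```

```bash
python3 -c "from h import *;st((611.6,-22.1))"
```

```text
t 21.60 r 50.73 th -6.1 yaw -7.1 z 94.0 Frad -1.05 Fcw -3.48 Fz 1.01 grip 0.172 tq [ 0.9   0.06 -0.06]
```

Request:
send_rows(
  targets=[
    [1, -0.0002, 0.0007, 0, 0, 0, 0.014],
    [1, 0, 0.0007, 0, 0, 0, 0.014],
    [1, 0, 0.0007, 0, 0, 0, 0.014],
    [1, 0, 0.0007, 0, 0, 0, 0.014],
    [1, 0, 0.0007, 0, 0, 0, 0.014],
    [1, 0, 0.0007, 0, 0, 0, 0.014],
    [1, 0, 0.0007, 0, 0, 0, 0.014],
    [1, 0, 0.0007, 0, 0, 0, 0.014],
    [1, 0, 0.0007, 0, 0, 0, 0.014],
    [1, 0, 0.0007, 0, 0, 0, 0.014],
  ],
)

```text
time_s: 22.85
eef_pos: [660.7, -34.4, 94.1]
ee_rot: [0.0, 0.991, -0.131, 0.0]
force: [3.0, 4.0, -1.2]
grip_width: 0.172
grip_force: 88.3
```

```bash
python3 -c "from h import *;st((611.6,-22.1))"
```

```text
t 22.85 r 50.61 th -14.1 yaw -15.1 z 94.1 Frad 1.89 Fcw -4.58 Fz -1.16 grip 0.172 tq [ 0.66 -0.62 -0.03]
```

```bash
cat >> h.py <<'E'
def avg(n=6,c=(611.6,-22.1)):
    L=[]
    for i in range(n):
        ctrl.capture("wrist");s=ctrl.sense();p=np.array(s["eef_pos"][:2])-c;p/=np.hypot(*p);F=s["force"];t=s["wrist_torque"]
        L.append([F[0]*p[0]+F[1]*p[1],F[0]*p[1]-F[1]*p[0],F[2],t[0]*p[0]+t[1]*p[1]])
    print("avg Frad,Fcw,Fz,Mrad",np.round(np.mean(L,0),2),"sd",np.round(np.std(L,0),2),np.round([l[1] for l in L],2))
E
python3 -c "from h import *;avg()"
```

```text
avg Frad,Fcw,Fz,Mrad [ 2.06 -3.4  -0.23  0.69] sd [0.75 0.79 0.47 0.06] [-4.61 -3.72 -2.78 -3.99 -3.08 -2.25]
```

Request:
send_rows(
  targets=[
    [1, 0, 0.0007, 0, 0, 0, 0.014],
    [1, 0, 0.0007, 0, 0, 0, 0.014],
    [1, 0, 0.0007, 0, 0, 0, 0.014],
    [1, 0, 0.0007, 0, 0, 0, 0.014],
    [1, 0, 0.0007, 0, 0, 0, 0.014],
    [1, 0, 0.0007, 0, 0, 0, 0.014],
    [1, 0, 0.0007, 0, 0, 0, 0.014],
    [1, 0, 0.0007, 0, 0, 0, 0.014],
    [1, 0, 0.0007, 0, 0, 0, 0.014],
    [1, 0, 0.0007, 0, 0, 0, 0.014],
  ],
)

```text
time_s: 24.4
eef_pos: [658.5, -41.1, 94.1]
ee_rot: [0.0, 0.98, -0.2, 0.0]
force: [4.6, 1.6, -1.6]
grip_width: 0.174
grip_force: 88.3
```

```bash
python3 -c "from h import *;st((611.6,-22.1));avg(3)"
```

```text
t 24.40 r 50.58 th -22.1 yaw -23.1 z 94.1 Frad 3.65 Fcw -3.16 Fz -1.61 grip 0.174 tq [ 0.47 -1.08  0.  ]
avg Frad,Fcw,Fz,Mrad [ 3.26 -2.76 -0.59  0.71] sd [0.53 0.61 0.31 0.04] [-3.56 -2.08 -2.64]
```

Request:
send_rows(
  targets=[
    [1, 0.0003, 0.0007, 0, 0, 0, 0.014],
    [1, 0.0002, 0.0007, 0, 0, 0, 0.014],
    [1, 0, 0.0007, 0, 0, 0, 0.014],
    [1, 0, 0.0007, 0, 0, 0, 0.014],
    [1, 0, 0.0007, 0, 0, 0, 0.014],
    [1, 0, 0.0007, 0, 0, 0, 0.014],
    [1, 0, 0.0007, 0, 0, 0, 0.014],
    [1, 0, 0.0007, 0, 0, 0, 0.014],
    [1, 0, 0.0007, 0, 0, 0, 0.014],
    [1, 0, 0.0007, 0, 0, 0, 0.014],
  ],
)

```text
time_s: 25.8
eef_pos: [655.7, -47.4, 94.0]
ee_rot: [-0.0, 0.963, -0.268, 0.0]
force: [4.0, 2.6, -0.5]
grip_width: 0.176
grip_force: 88.3
```

```bash
python3 -c "from h import *;st((611.6,-22.1));avg(3)"
```

```text
t 25.80 r 50.88 th -29.9 yaw -31.1 z 94.0 Frad 2.14 Fcw -4.24 Fz -0.54 grip 0.176 tq [ 0.52 -0.89 -0.01]
avg Frad,Fcw,Fz,Mrad [ 1.77 -3.11  0.57  0.89] sd [0.13 0.17 0.66 0.06] [-3.29 -3.16 -2.88]
```

Request:
send_rows(
  targets=[
    [1, 0.0002, 0.0006, 0, 0, 0, 0.012],
    [1, 0, 0.0006, 0, 0, 0, 0.012],
    [1, 0, 0.0006, 0, 0, 0, 0.012],
    [1, 0, 0.0006, 0, 0, 0, 0.012],
    [1, 0, 0.0006, 0, 0, 0, 0.012],
    [1, 0, 0.0006, 0, 0, 0, 0.012],
    [1, 0, 0.0006, 0, 0, 0, 0.012],
    [1, 0, 0, 0, 0, 0, 0],
    [1, 0, 0, 0, 0, 0, 0],
    [1, 0, 0, 0, 0, 0, 0],
  ],
)

```text
time_s: 27.2
eef_pos: [653.6, -51.1, 94.0]
ee_rot: [-0.0, 0.951, -0.308, 0.0]
force: [4.1, 3.2, 0.6]
grip_width: 0.175
grip_force: 88.3
```

```bash
python3 -c "from h import *;st((611.6,-22.1));avg(4)"
```

```text
t 27.20 r 51.00 th -34.6 yaw -35.9 z 94.0 Frad 1.57 Fcw -4.95 Fz 0.57 grip 0.175 tq [ 0.66 -0.94 -0.02]
avg Frad,Fcw,Fz,Mrad [ 1.34 -4.16  0.18  1.07] sd [0.64 0.5  0.16 0.03] [-3.54 -4.53 -4.76 -3.81]
```

The push is rising (paused moment 0.71, then 0.89, then 1.07 N m), so the head has met the shoe. I add a small step.

Request:
send_rows(
  targets=[
    [1, 0, 0.0005, 0, 0, 0, 0.01],
    [1, 0, 0.0005, 0, 0, 0, 0.01],
    [1, 0, 0.0005, 0, 0, 0, 0.01],
    [1, 0, 0.0005, 0, 0, 0, 0.01],
    [1, 0, 0.0005, 0, 0, 0, 0.01],
    [1, 0, 0, 0, 0, 0, 0],
    [1, 0, 0, 0, 0, 0, 0],
    [1, 0, 0, 0, 0, 0, 0],
    [1, 0, 0, 0, 0, 0, 0],
    [1, 0, 0, 0, 0, 0, 0],
  ],
)

```text
time_s: 28.65
eef_pos: [652.2, -53.0, 94.0]
ee_rot: [-0.0, 0.943, -0.332, 0.0]
force: [4.2, 3.8, 0.3]
grip_width: 0.177
grip_force: 88.2
```

```bash
python3 -c "from h import *;st((611.6,-22.1));avg(6)"
```

```text
t 28.65 r 51.03 th -37.2 yaw -38.8 z 94.0 Frad 1.05 Fcw -5.53 Fz 0.34 grip 0.177 tq [ 0.68 -1.12 -0.02]
avg Frad,Fcw,Fz,Mrad [ 2.04 -5.11 -0.    1.18] sd [0.43 0.35 0.56 0.03] [-4.66 -5.21 -5.35 -5.14 -5.64 -4.68]
```

It is firm now: 5.1 N paused. I back the bar off a little, lift it out and go back to the block.

Request:
send_rows(
  targets=[
    [1, 0, -0.0013, 0, 0, 0, 0],
    [1, 0, 0, 0, 0, 0, 0],
    [1, 0, 0, -0.006, 0, 0, 0],
    [1, 0, 0, -0.01, 0, 0, 0],
    [1, 0, 0, -0.02, 0, 0, 0],
    [1, 0, 0, -0.03, 0, 0, 0],
    [1, 0, 0, 0, 0, 0, -0.169],
    [1, 0, 0, 0, 0, 0, -0.169],
    [1, 0, 0, 0, 0, 0, -0.169],
    [1, 0, 0, 0, 0, 0, -0.169],
  ],
)

```text
time_s: 30.2
eef_pos: [652.6, -52.1, 160.7]
ee_rot: [0.0, 1.0, 0.003, -0.0]
force: [1.4, -0.4, -0.1]
grip_width: 0.174
grip_force: 88.3
```

Request:
send_rows(
  targets=[
    [1, -0.0172, -0.0535, 0, 0, 0, 0],
    [1, -0.0172, -0.0535, 0, 0, 0, 0],
    [1, -0.0172, -0.0535, 0, 0, 0, 0],
    [1, -0.0172, -0.0535, 0, 0, 0, 0],
    [1, -0.0172, -0.0535, 0, 0, 0, 0],
    [1, 0, 0, 0, 0, 0, 0],
    [1, 0, 0, 0, 0, 0, 0],
    [1, 0, 0, 0, 0, 0, 0],
    [1, 0, 0, 0, 0, 0, 0],
    [1, 0, 0, 0, 0, 0, 0],
  ],
)

```text
time_s: 31.45
eef_pos: [567.1, 215.0, 160.0]
ee_rot: [0.0, 1.0, -0.001, -0.0]
force: [0.5, -0.8, -0.5]
grip_width: 0.175
grip_force: 88.3
```

Run:
```python
from h import *
np.set_printoptions(precision=4,suppress=True)
w=ctrl.capture("wrist");s=ctrl.sense();print(s["eef_pos"],s["ee_rot"],s["force"],s["time_s"])
T=lambda:0
q=s["ee_rot"];y=2*np.arctan2(q[2],q[1]);d=np.array([566.4,214.4])-s["eef_pos"][:2]
print("dx,dy mm",d@[np.cos(y),np.sin(y)],d@[np.sin(y),-np.cos(y)],"yaw",y)
save(w,"w6");p=np.array(s["eef_pos"]);print("foot",proj(w,p+[0,0,-61]),"hole expected",proj(w,[566.4,214.4,40]))
```

```text
[567.0487 215.1368 160.0109] [ 0.      1.     -0.0004 -0.    ] [-0.4531 -0.4556 -1.3385] 31.5
dx,dy mm -0.6480622283055133 0.7373338342503324 yaw -0.0008447645168403157
foot [279.6292 234.6971] hole expected [280.8461 207.3714]
```

View pics/w6.png

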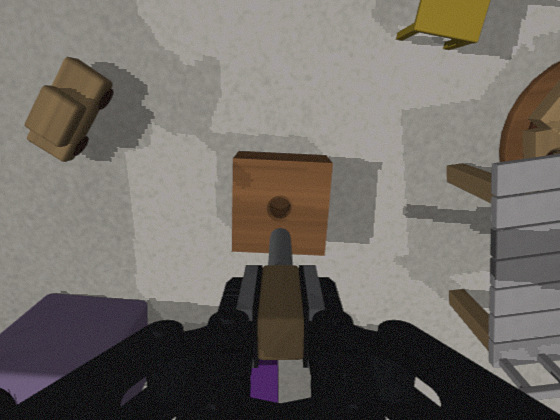

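The hole is at (279,207) and the foot is lined up with it at (280,232). I lower the bar.

Request:
send_rows(
  targets=[
    [1, -0.0005, 0, 0.03, 0, 0, 0],
    [1, 0, 0, 0.02, 0, 0, 0],
    [1, 0, 0, 0, 0, 0, 0],
    [1, 0, 0, 0.007, 0, 0, 0],
    [1, 0, 0, 0.007, 0, 0, 0],
    [1, 0, 0, 0.007, 0, 0, 0],
    [1, 0, 0, 0.007, 0, 0, 0],
    [1, 0, 0, 0.006, 0, 0, 0],
    [1, 0, 0, 0, 0, 0, 0],
    [1, 0, 0, 0, 0, 0, 0],
  ],
)

```text
time_s: 32.75
eef_pos: [566.6, 215.6, 76.2]
ee_rot: [-0.0, 1.0, -0.0, 0.0]
force: [0.1, 0.3, -0.5]
grip_width: 0.174
grip_force: 88.3
```

Request:
send_rows(
  targets=[
    [1, 0, 0, 0.002, 0, 0, 0],
    [1, 0, 0, 0, 0, 0, 0],
    [0, 0, 0, 0, 0, 0, 0],
    [0, 0, 0, 0, 0, 0, 0],
    [0, 0, 0, 0, 0, 0, 0],
    [0, 0, 0, 0, 0, 0, 0],
    [0, 0, 0, -0.02, 0, 0, 0],
    [0, 0, 0, -0.04, 0, 0, 0],
    [0, 0, 0, -0.04, 0, 0, 0],
    [0, 0, 0, 0, 0, 0, 0],
  ],
)

```text
time_s: 34.0
eef_pos: [567.7, 215.8, 177.2]
ee_rot: [-0.001, 1.0, -0.0, 0.003]
force: [-0.8, -0.2, -0.4]
grip_width: 0.498
grip_force: 0.0
```

Run:
```python
from h import *
np.set_printoptions(precision=2,suppress=True)
w=ctrl.capture("wrist");s=ctrl.sense();print(s["eef_pos"],s["force"],s["time_s"],s["grip_width"])
save(w,"w7");print("top exp",proj(w,[566.4,214.8,112]),"mouth",proj(w,[566.4,214.8,40]))
```

```text
[566.74 215.64 174.94] [-0.24  0.62 -1.42] 34.05 0.4985695341024838
top exp [281.76 234.81] mouth [281.57 202.96]
```

View pics/w7.png

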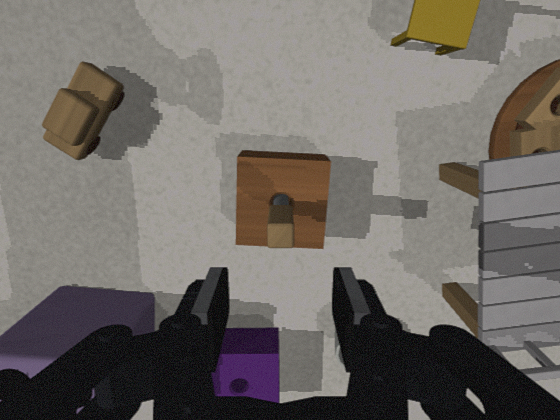

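The bar stands in the block, with its top at (280,235) as expected, and the gripper is clear. I hand in.

```bash
python3 -c "from rig import ctrl;print(ctrl.finish_job())"
```

```text
the job is handed in; nothing more can be done
None
```

I turned the prop with the bar until it felt firm (about 5.1 N paused push, which I estimate at 16–20 N under the deck), stood the bar back in its block, and handed the job in at about 34 s; the hand-in call returned no verdict.

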